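# Run the fingertips along the organiser's lids

### The job

Five little lids of the small-parts organiser stand ajar. Starting at the end with the hang tab, run your fingertips along the row with a light touch so that the lids go fully shut one after another, in the order of the row, and leave all five shut. Do not pick up or shove the organiser, and leave everything else on the bench as it is.

Things in the scene. Friction and masses are not known exactly. Their poses are not given: they have to be found in the camera images.
- organiser: small-parts organiser: black plastic box, loose on the bench, 0.85 kg, 62 mm wide (x), 238 long (y), 40 high without lids. Origin: centre of its underside, z up. A flat hang tab with a hole sticks out 22 beyond its -y end, level with the rim. Five white lids in a row along y, 46 pitch, all ajar at the start; shut, their flat tops are level, 43 above the bench.
- lid1 (a joint): angle of the first lid from the hang tab: 0 shut, 0.3 to 0.6 rad open at the start. Plate 56 mm wide (organiser x), 42 long, 3 thick, hinged on its tab side at organiser y = -115, z = 40 mm; its far end rises, so fingertips moving away from the tab ride over it and push it down. Stiff hinge: stays where left; about 0.2 N at the far end moves it, more near the hinge
- lid1_edge (a point): middle of the upper far (free) edge of the first lid, 44 from its hinge line; moves with the lid, 43 above the bench when shut
- lid2 (a joint): angle of the second lid from the hang tab: 0 shut, 0.3 to 0.6 rad open at the start. Plate 56 mm wide (organiser x), 42 long, 3 thick, hinged on its tab side at organiser y = -69, z = 40 mm; its far end rises, so fingertips moving away from the tab ride over it and push it down. Stiff hinge: stays where left; about 0.2 N at the far end moves it, more near the hinge
- lid2_edge (a point): middle of the upper far (free) edge of the second lid, 44 from its hinge line; moves with the lid, 43 above the bench when shut
- lid3 (a joint): angle of the third lid from the hang tab: 0 shut, 0.3 to 0.6 rad open at the start. Plate 56 mm wide (organiser x), 42 long, 3 thick, hinged on its tab side at organiser y = -23, z = 40 mm; its far end rises, so fingertips moving away from the tab ride over it and push it down. Stiff hinge: stays where left; about 0.2 N at the far end moves it, more near the hinge
- lid3_edge (a point): middle of the upper far (free) edge of the third lid, 44 from its hinge line; moves with the lid, 43 above the bench when shut
- lid4 (a joint): angle of the fourth lid from the hang tab: 0 shut, 0.3 to 0.6 rad open at the start. Plate 56 mm wide (organiser x), 42 long, 3 thick, hinged on its tab side at organiser y = 23, z = 40 mm; its far end rises, so fingertips moving away from the tab ride over it and push it down. Stiff hinge: stays where left; about 0.2 N at the far end moves it, more near the hinge
- lid4_edge (a point): middle of the upper far (free) edge of the fourth lid, 44 from its hinge line; moves with the lid, 43 above the bench when shut
- lid5 (a joint): angle of the fifth lid from the hang tab: 0 shut, 0.3 to 0.6 rad open at the start. Plate 56 mm wide (organiser x), 42 long, 3 thick, hinged on its tab side at organiser y = 69, z = 40 mm; its far end rises, so fingertips moving away from the tab ride over it and push it down. Stiff hinge: stays where left; about 0.2 N at the far end moves it, more near the hinge
- lid5_edge (a point): middle of the upper far (free) edge of the fifth lid, 44 from its hinge line; moves with the lid, 43 above the bench when shut
- tape_roll: bystander, to be left alone: roll of tape lying flat, 72 across, 19 high, beside the organiser (mm). Origin: centre of its underside
- screw_jar: bystander, to be left alone: jar with black cap, 50 across, 65 high, beside the organiser (mm). Origin: centre of its underside
- tape_measure: bystander, to be left alone: tape measure standing on edge, 70 long, 40 thick, 66 high (mm). Origin: centre of its underside
- pliers: bystander, to be left alone: pliers lying flat, 185 long, 60 wide, 17 high (mm). Origin: the joint between head and handles, 18 behind the pivot, on its underside
- screwdriver: bystander, to be left alone: screwdriver lying flat, 30 high at most (mm). Origin: on its axis, underside

How it is judged:
By the outcome, as a careful person would: the job done as asked, in the order asked, and still so for the second after the job is handed in, with the robot touching nothing.
It also fails if it takes over 42 s, if anything falls off the work surface, if the arm or the gripper's body presses on something with over 40 N, if the wrist force passes 120 N, or if a joint passes its speed limit or range.

### The arm

A 6-joint arm with a two-finger parallel gripper is mounted at the origin on the work surface. World frame = base frame: x ahead of the robot, y to its left, z up, the work surface at z = 0. Lengths are in m, angles in rad, forces in N, time in s.
With the tool pointing down it reaches from about 0.325 to 1 m from the base axis. Payload 5.1 kg.
Tool frame: the origin (TCP) lies midway between the tips of the shut fingers; the grasp point (between the pads) lies 19 mm behind it; z points along the fingers, y is the line along which they close (so a half turn about z gives the same grasp; the last joint's range is limited). The gripper opens to 85 mm and grips with 20 to 120 N. Pads are 22 mm wide; open, the fingers measure 114 mm over their backs; the gripper's body (76 mm by 85 mm) begins 54 mm behind the grasp point. The pads swing forward as they close: fully open they stand 13 mm farther back than shut.
Start: joints at [-1.384, 0.124, 1.65, -0, 1.367, -0.083], TCP at [0.173, -0.626, 0.231] pointing down, gripper open.
Joint ranges: [-2.61, 2.61], [-1.02, 2.33], [0.03, 2.71], [-1.35, 4.49], [0.32, 2.68], [-2.91, 2.91]. Speed limits (rad/s): [2.57, 2.57, 3.14, 3.14, 3.14, 3.14].

### API

Orientations are given as a unit quaternion [w, x, y, z].
In Python, from plant import r gives the robot as it stands. Calls block until the motion is done:
- r.reach(position, orientation): joint-space move of the TCP to a pose.
- r.move_l(position, rotation=None, feed=0.15): straight line of the TCP; rotation=None keeps the orientation; feed is the mean speed in m/s.
- r.goto_joints(angles): joint-space move.
- r.gripper_to(opening): finger opening in m; the grip force is fixed at half the most; returns when the fingers have stopped.
- r.pause(seconds).
- r.solve_ik(position, orientation): joint angles nearest the present ones, or None.
- r.get_obs(): the state.
- r.capture(name): name is "scene" or "top" or "wrist"; returns the picture (480x640x3 uint8, red, green, blue); there is no depth.
- r.calibration(name): a dict with "fov_y" (degrees; the focal length in pixels is half the picture's height over the tangent of half this angle, whatever the lens; pixels are square), "cx", "cy" (the principal point, pixels), "distortion" ([k1, k2, p1, p2, k3] as OpenCV has them; the pictures are not rectified), "R" (3x3) and "t" (3): a world point X has camera coordinates R X + t. Camera axes: x right, y down, z forward; pixel columns grow to the right and rows downward; lengths in m; the calibration is good to about 2 mm. A picture is of the moment at which its call begins: read the wrist's pose just before it. calibration takes no time and is no camera call; for the wrist camera it gives the pose at the moment of the call.
A pose or a line that the arm cannot do raises r.IKError and nothing moves.
- r.finish_job(): hands the job in; it is judged then, once.
The state is a dict: "time": time; "q": joint angles; "qvel": joint speeds; "tau": joint torques, N m; "eef_pos": TCP position; "eef_rot": TCP orientation; "wrist_force": force on the tool from outside, world axes, zero at the start; "ft_torque": the same for the moment, N m; "gripper_width": finger opening in m; "grip_force": force on a finger pad.
Only numpy, scipy, OpenCV 4.12 (cv2) and the standard library are available. Lean on these libraries where they do the work, as an engineer would, in place of code of your own. Each camera call takes 0.05 s, during which the arm holds its last target. There are 200 camera calls.

## Working session

There is one attempt and no reset: what is moved stays moved. The work goes in short steps, each a Python script; the robot and the scene stay as the last script left them, time stands still between calls to the robot, and variables do not carry over. Pictures are saved under pics/ and viewed, at most 10 in all, crops included, and the job is handed in when it is done.

```bash
mkdir -p pics; ls
python3 - <<'E'
from plant import r
import cv2
for n in("scene","top"):
    cv2.imwrite(f"pics/{n}0.png",r.capture(n)[:,:,::-1])
    c=r.calibration(n);print(n,c)
print(r.get_obs())
E
```

```text
pics
scene {'fov_y': 45.91573790242185, 'cx': 320.82074494883733, 'cy': 236.289396195496, 'distortion': array([-0.08583311,  0.        ,  0.        ,  0.        ,  0.        ]), 'R': array([[ 0.8193231 ,  0.57332954, -0.00170099],
       [ 0.4289278 , -0.61492742, -0.66172896],
       [-0.38043475,  0.54144022, -0.74974122]]), 't': array([-0.39994283, -0.17799139,  1.51580223])}
top {'fov_y': 48.72199677948546, 'cx': 312.4636663500786, 'cy': 238.6594761299789, 'distortion': array([-0.10634685,  0.        ,  0.        ,  0.        ,  0.        ]), 'R': array([[-0.00675841, -0.99990706, -0.01184074],
       [-0.99800279,  0.00748832, -0.0627244 ],
       [ 0.06280724,  0.01139317, -0.99796064]]), 't': array([0.00699841, 0.46991788, 1.43719936])}
{'time': 0.1, 'q': array([-1.38361546e+00,  1.24472169e-01,  1.65155380e+00, -1.29471507e-05,
        1.36752420e+00, -8.25971288e-02]), 'qvel': array([ 0.00088515, -0.00283534, -0.0030897 , -0.00071537,  0.00141599,
       -0.00031281]), 'tau': array([ 9.66521511e-04, -4.24929893e+01, -3.66653466e+01, -1.02654658e-04,
        3.92066839e-03, -2.28852576e-05]), 'eef_pos': array([ 0.17310123, -0.62594055,  0.23014539]), 'eef_rot': array([-9.77089602e-04,  9.90915614e-01,  1.34481555e-01, -5.74881512e-05]), 'wrist_force': array([-0.5169764 , -0.53069723,  0.00564909]), 'ft_torque': array([ 0.00685304, -0.01832651,  0.02730366]), 'grip_force': 0.0, 'gripper_width': 0.08512843869383757}
```

View pics/top0.png

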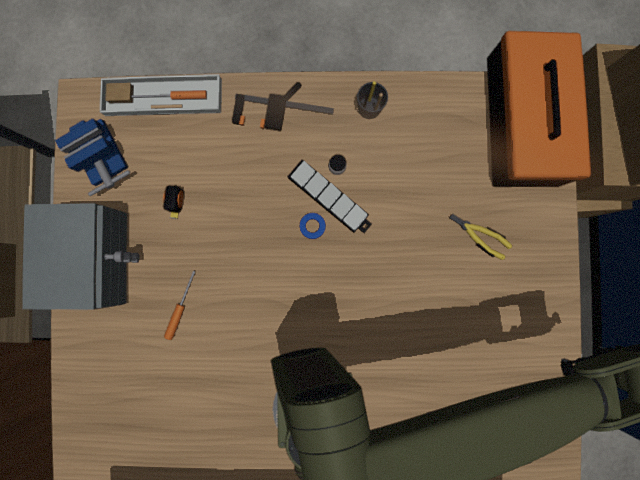

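View pics/scene0.png

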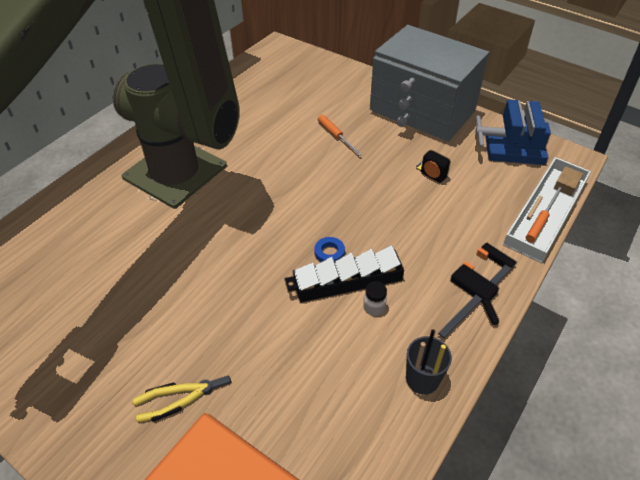

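The top view shows the organiser's tab at about (365,226) and its far end at about (297,170). The jar is at (338,163) and the tape roll at (312,226). I'll enlarge the organiser next.

```bash
cat > h.py <<'E'
import numpy as np,cv2
from plant import r
def K(c,h=480):
    f=h/2/np.tan(np.radians(c["fov_y"])/2)
    return np.array([[f,0,c["cx"]],[0,f,c["cy"]],[0,0,1.]])
def proj(c,P):
    return cv2.projectPoints(np.asarray(P,float).reshape(-1,3),cv2.Rodrigues(c["R"])[0],c["t"],K(c),c["distortion"])[0][:,0]
def back(c,uv,z):
    n=cv2.undistortPoints(np.asarray(uv,float).reshape(-1,1,2),K(c),c["distortion"])[:,0]
    d=np.c_[n,np.ones(len(n))]@c["R"]; o=-c["R"].T@c["t"]
    return o+d*((z-o[2])/d[:,2])[:,None]
def o2w(p,P):  # p=(x,y,yaw)
    c,s=np.cos(p[2]),np.sin(p[2]); P=np.asarray(P,float)
    return np.c_[p[0]+c*P[:,0]-s*P[:,1],p[1]+s*P[:,0]+c*P[:,1],P[:,2]]
E
python3 - <<'E'
from h import *
c=r.calibration("top")
print(back(c,[[297,170],[365,226]],.04), back(c,[[338,163]],.065),back(c,[[312,226]],.019))
a=cv2.imread("pics/top0.png")[145:245,270:400];b=cv2.imread("pics/scene0.png")[225:325,275:415]
cv2.imwrite("pics/c1.png",cv2.resize(a,None,fx=6,fy=6,interpolation=cv2.INTER_CUBIC))
cv2.imwrite("pics/c2.png",cv2.resize(b,None,fx=5.7,fy=5.7,interpolation=cv2.INTER_CUBIC))
E
```

```text
[[ 0.65580171  0.04415756  0.04      ]
 [ 0.50149874 -0.13849627  0.04      ]] [[ 0.66895034 -0.06656863  0.065     ]] [[0.50440169 0.0046334  0.019     ]]
```

View pics/c1.png

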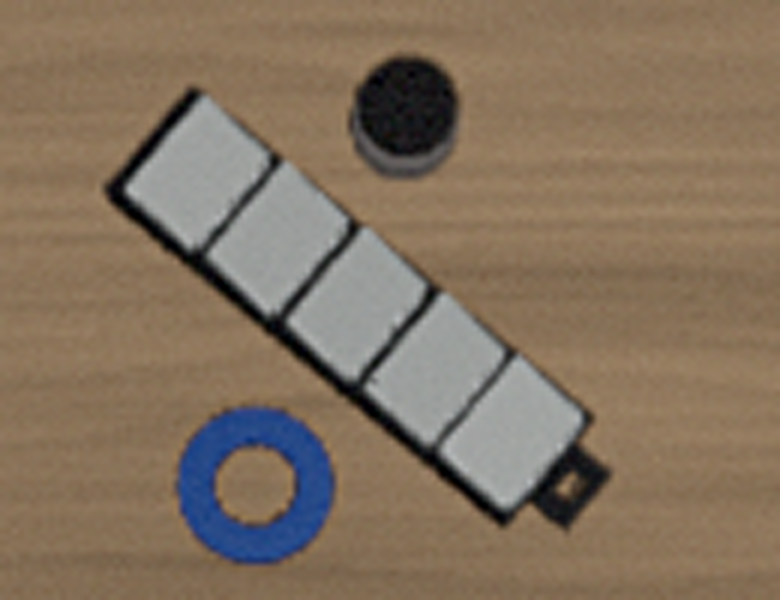

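View pics/c2.png

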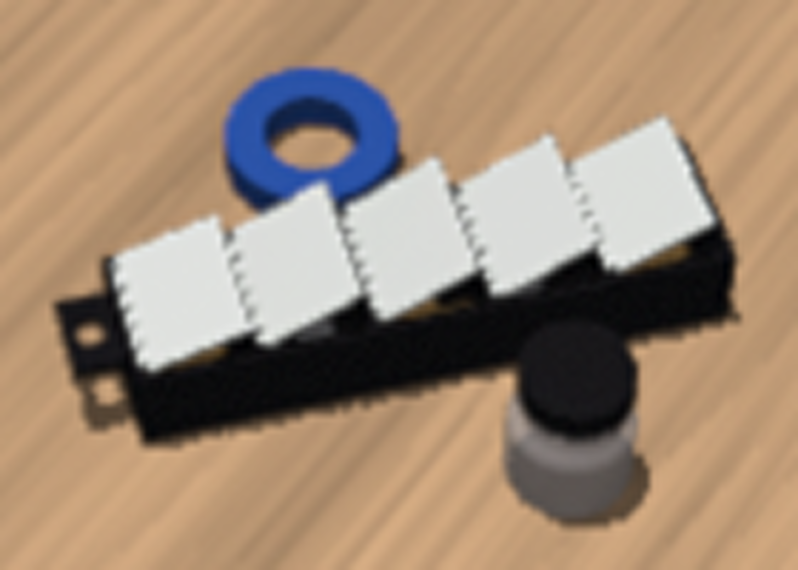

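```bash
cat > fit.py <<'E'
from h import *
from scipy.optimize import least_squares
hy=np.array([-115,-69,-23,23,69])
def free(i,x,t): return (x,hy[i]+44*np.cos(t)-3*np.sin(t),40+44*np.sin(t)+3*np.cos(t))
T=dict(c=r.calibration("top"),s=6,o=(270,145)); S=dict(c=r.calibration("scene"),s=5.7,o=(275,225))
T["fx"]=[((0,-141,40),(589,500)),((-31,119,40),(108,188)),((-31,-119,40),(503,525)),((28,-115,42),(592,417))]
T["a"]=[(515,352),(435,290),(357,227),(278,160),(200,92)];T["b"]=[(437,445),(360,385),(280,320),(202,252),(125,187)];T["xa"]=28
S["fx"]=[((31,-119,0),(148,440)),((31,119,0),(735,318)),((-28,-115,43),(112,262)),((28,-115,43),(150,370))]
S["a"]=[(215,217),(325,182),(435,158),(550,137),(667,118)];S["b"]=[(253,327),(365,295),(480,270),(597,243),(717,222)];S["xa"]=-28
def res(p):
    out=[]
    for C in(T,S):
        P=[f[0] for f in C["fx"]]+[free(i,C["xa"],p[3+i]) for i in range(5)]+[free(i,-C["xa"],p[3+i]) for i in range(5)]
        U=np.array([f[1] for f in C["fx"]]+C["a"]+C["b"],float)
        U=(U+.5)/C["s"]-.5+np.array(C["o"])
        out.append(proj(C["c"],o2w(p,np.array(P)/1000))-U)
    return np.concatenate(out).ravel()
s=least_squares(res,[.58,-.04,-.69]+[.45]*5,loss="soft_l1",f_scale=.7)
print(s.x.round(4)); print(res(s.x).reshape(-1,2).round(1).tolist())
p=s.x; np.save("pose.npy",p)
E
python3 fit.py
```

```text
[ 0.5874 -0.0389 -0.7008  0.219   0.3643  0.3906  0.3807  0.2979]
[[0.3, -0.1], [-0.8, -0.2], [1.0, -0.6], [-1.0, -0.4], [-0.0, -0.0], [0.8, -0.4], [0.7, -0.7], [0.6, -0.4], [0.1, 0.1], [-0.3, 0.4], [-0.0, -0.2], [0.2, -0.2], [-0.1, 0.2], [-0.8, 0.1], [-1.8, 0.4], [-1.8, -0.8], [-0.6, -1.6], [-1.3, -0.5], [0.0, -0.3], [0.1, 0.1], [0.7, -0.1], [0.4, -0.4], [-0.1, -0.3], [-0.1, 0.3], [0.1, -0.1], [0.4, -0.3], [0.3, 0.1], [-0.2, 0.3]]
```

```bash
cat >> h.py <<'E'
from scipy.spatial.transform import Rotation as Ro
pose=np.load("pose.npy")
def quat():
    d=np.array([-np.sin(pose[2]),np.cos(pose[2]),0]);best=None
    for s in(1,-1):
        x=s*d;z=np.array([0,0,-1.]);q=Ro.from_matrix(np.c_[x,np.cross(z,x),z]).as_quat()[[3,0,1,2]]
        j=r.solve_ik(W(-125,120),q)
        if j is not None:
            k=np.abs(j-r.get_obs()["q"]).max()
            if best is None or k<best[0]: best=(k,q,j)
    return best[1]
def W(y,z): return o2w(pose,[[0,y/1000,z/1000]])[0]
def fz(n=5):
    v=[]
    for _ in range(n): v.append(r.get_obs()["wrist_force"]);r.pause(.02)
    return np.mean(v,0)
def press(y,z,f0,lim=1.2,zmin=41.5):
    while True:
        f=fz(3)-f0
        if f[2]>lim or z<=zmin: return z,f
        z-=.4; r.move_l(W(y,z),feed=.03)
E
python3 - <<'E'
from h import *
r.gripper_to(0.0)
q=quat(); r.reach(W(-108,100),q); r.pause(.3)
o=r.get_obs();print(o["time"],o["q"].round(2),o["eef_pos"],W(-108,100))
f0=fz(10);np.save("f0.npy",f0)
r.move_l(W(-110,58),feed=.15); print(r.get_obs()["time"],fz()-f0)
r.move_l(W(-83,45.5),feed=.05); print(r.get_obs()["time"],fz()-f0)
print(press(-83,45.5,f0), r.get_obs()["eef_pos"],r.get_obs()["time"])
cv2.imwrite("pics/s1.png",cv2.resize(r.capture("scene")[200:330,260:420,::-1],None,fx=4.5,fy=4.5,interpolation=cv2.INTER_CUBIC))
E
```

```text
3.4 [-0.33 -0.02  2.03 -0.    1.13  0.37] [ 0.5177683  -0.12187835  0.10005662] [ 0.51776672 -0.12146467  0.1       ]
4.0 [0.25447992 0.18392448 0.03155116]
4.825 [ 0.02309965  0.03905634 -0.26503021]
(42.70000000000001, array([-0.8857258 ,  0.76875732,  3.04800867])) [ 0.53391073 -0.10239501  0.04296626] 7.0583
```

View pics/s1.png

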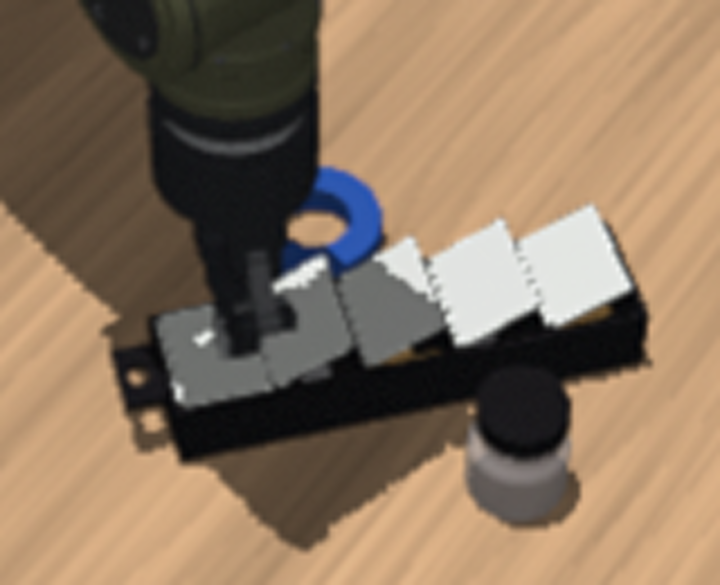

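Lid 1 is flat under the fingertips (about (250,340) in the crop) with contact at z = 43 mm, and the organiser hasn't moved. I'll continue with the other four.

Run:
```python
from h import *
f0=np.load("f0.npy")
for h in(-69,-23,23,69):
    r.move_l(W(h-12,60),feed=.12); r.move_l(W(h+5,60),feed=.12)
    r.move_l(W(h+32,44),feed=.06)
    z,f=press(h+32,44,f0,1.0,42.4)
    print(h,z,f.round(2),r.get_obs()["eef_pos"][2].round(5),r.get_obs()["time"])
r.move_l(W(h+32,120),feed=.2); r.goto_joints([-1.384,0.124,1.65,0,1.367,-0.083])
print(r.get_obs()["time"])
a=r.capture("scene")[225:325,275:415,::-1];b=r.capture("top")[145:245,270:400,::-1]
cv2.imwrite("pics/s2.png",np.hstack([cv2.resize(a,(400,400*100//140),interpolation=cv2.INTER_CUBIC)[:285],cv2.resize(b,(370,285),interpolation=cv2.INTER_CUBIC)]))
cv2.imwrite("pics/s3.png",cv2.resize(a,None,fx=5.7,fy=5.7,interpolation=cv2.INTER_CUBIC))
d=cv2.imread("pics/top0.png").astype(int)-r.capture("top")[:,:,::-1]
print((np.abs(d[:280]).max(2)>40).sum(), np.argwhere(np.abs(d[:280]).max(2)>40)[:20].tolist())
```

```text
-69 42.800000000000004 [-0.67  0.13  1.82] 0.04301 9.3167
-23 42.800000000000004 [-0.58  0.01  1.56] 0.04302 11.525
23 42.800000000000004 [-0.88  0.08  1.51] 0.04304 13.7333
69 42.800000000000004 [-0.06  0.41  1.55] 0.04304 15.9417
19.3833
275 [[161, 302], [161, 304], [162, 301], [162, 302], [162, 305], [162, 306], [163, 300], [163, 301], [163, 306], [164, 299], [164, 300], [164, 307], [165, 298], [165, 299], [166, 297], [166, 298], [167, 296], [167, 297], [168, 296], [168, 297]]
```

View pics/s2.png

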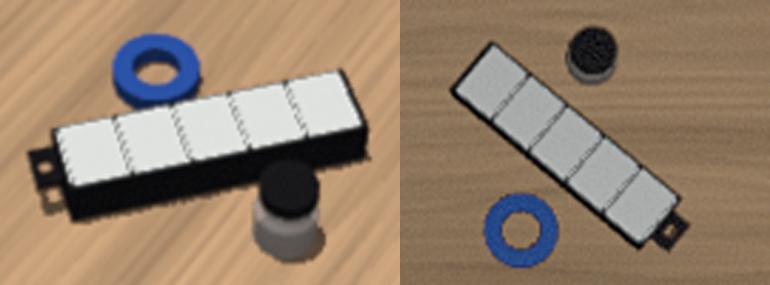

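View pics/s3.png

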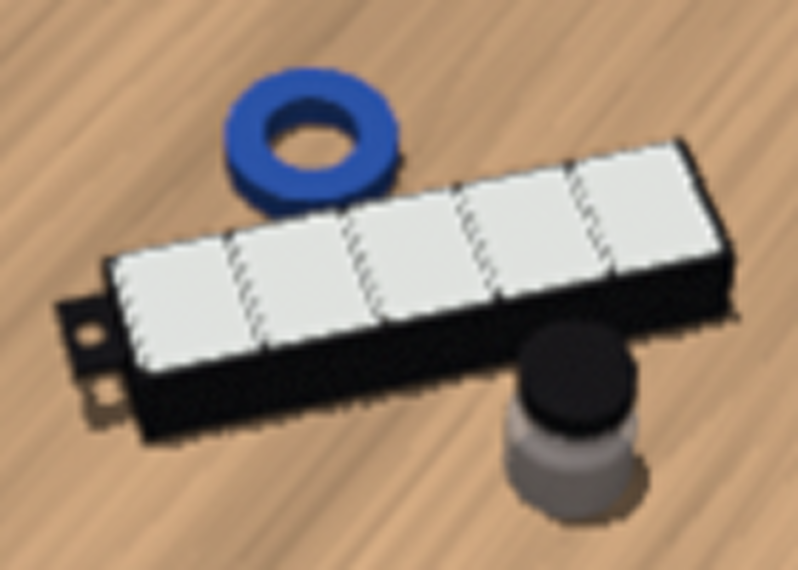

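All five lids are flat and level. The organiser corners ((148,440), (735,318)), jar and tape roll are where they started.

```bash
python3 -c "
from plant import r
print(r.finish_job())"
```

```text
the job is handed in; nothing more can be done
None
```

All five lids are shut, closed one after another from the hang-tab end with a touch of about 3 N or less. The organiser and its neighbours haven't visibly moved, and the job was handed in at about 19.5 s.

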